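# Crank up the router lift

## Task

Take the loose hand crank out of its wooden stand and set its slotted foot, through the guide bush in the router lift's plate, fully home on the drive tongue hidden inside: feel for the tongue by pressing lightly and turning, do not force it. Then crank clockwise, seen from above, until the collet is up against its top stop, without straining the stop, and leave the crank standing on the spindle. Raise the collet only with the crank and leave the other things on the bench where they are.

Things in the scene. Friction and masses are not known exactly. Their poses are not given: they have to be found in the camera images.
- router_lift: router lift, fixed on the bench: plywood box 180 x 250 x 100 mm (x, y, z) under an 8 mm aluminium plate. Origin: centre of its underside, z up. In its frame the guide bush is at x -30, y -60 mm, the collet at x +10, y +50 mm, the plate's top at z 100 mm. Contact force between crank and lift must stay below 40 N (pressing, or a twist of about 0.3 N m).
- bush_mouth (a point): centre of the steel guide bush's mouth, level with the plate's top. A funnel 46 mm wide narrows within 12 mm to a vertical bore of 31 mm, open to 44 mm below the plate. On its axis stands the spindle's flat steel tongue, 20 mm long, 10 mm wide, its top 40 mm below the plate's top. Which way the tongue points is unknown and differs each time.
- drive_seat (a point): point on the spindle's axis 60 mm below the plate's top, where the crank's origin comes when its foot is fully home. If slot and tongue do not match, the crank stops with its origin 20 mm higher, standing on the tongue. The slot has 4 mm of play and drops over the tongue when their directions match within about 10 degrees (they match every 180 degrees).
- crank: loose steel hand crank, 0.25 to 0.5 kg. Origin: centre of its foot's underside, at the lower end; z up along its shaft. Shaft and foot 28 mm thick up to z 82 mm, then a hub block. Across the foot runs a slot along x, 14 mm wide, 20 mm deep, open at both ends. An arm, 16 mm wide, 10 mm thick, at z 108 mm runs from the hub towards -x and carries the grip.
- crank_hub (a point): centre of the crank's flat-sided hub block, 30 x 26 x 36 mm (x, y, z), on the shaft's axis, 100 mm above the crank's origin; axes as the crank's. Best pinched across its 26 mm (y) sides.
- stand: wooden block 80 x 80 x 45 mm fixed on the bench in which the crank stands at the start, in a hole 34 mm wide with its floor 10 mm above the bench. Origin: centre of its underside.
- collet_top (a point): centre of the top of the router's collet, a round steel part in a 60 mm opening of the plate. Turning the spindle clockwise from above raises it 10 mm per rad; 0.08 N m of friction resists and holds it where left. It starts 1 to 7 mm below the plate's top; at its top stop it is 15 mm above it, after 1.6 to 2.2 rad. There the moment grows by 1 N m per rad (springy coupling).
- collet: the collet itself, moving up and down only; origin 62 mm below its top
- wax_tin: round wax tin 68 mm wide, 25 mm high, bystander; origin at the centre of its underside
- screw_carton: small screw carton 60 x 85 x 42 mm, bystander; origin at the centre of its underside
- hinge_a: steel cabinet hinge 52 x 94 x 20 mm, bystander; origin at the centre of its underside
- crank_grip_mid (a point): middle of the crank's upright black grip, which spins freely on the end of the arm, 73 mm from the shaft's axis: 22 mm thick, 33 mm high, 130 mm above the crank's origin. The crank may be held by hub or grip.

How it is judged:
On the way, in this order (a step that is already met when the one before it is completed fails the run):
1. the crank's slotted foot is fully home on the hidden tongue, upright (horizontal distance between crank and drive_seat below 0.004 m and z of crank in the frame of drive_seat below 0.004 m and angle between crank's own z axis and vertical below 0.1 rad), for 0.2 s.
2. the collet is at its top stop (z of collet_top in the frame of router_lift above 0.1132 m), for 0.2 s.
At the end, for the whole second after the job is handed in: The collet is within 1.8 mm of its top stop (15 mm above the plate) and at rest; the crank stands released and at rest on the spindle, its origin within 4 mm sideways and 5 mm in height of the seat, tilted less than 0.1 rad (z of collet_top in the frame of router_lift above 0.1132 m and horizontal distance between crank and drive_seat below 0.004 m and z of crank in the frame of drive_seat below 0.005 m and angle between crank's own z axis and vertical below 0.1 rad and linear speed of crank below 0.02 m/s and linear speed of collet below 0.005 m/s); the robot touches nothing.
It fails at once if the crank is forced: contact force of 40 N or more between crank and lift (contact force between crank and router_lift above 40 N).
It fails at once if the robot touches the collet with more than 2 N (contact force between any of the arm, the fingers and collet above 2 N).
It fails at once if a bystander (wax tin, screw carton or hinge) is moved more than 15 mm (distance of any of wax_tin, screw_carton, hinge_a from where it was at the start of the episode above 0.015 m).
It also fails if it takes over 72 s, if anything falls off the work surface, if the arm or the gripper's body presses on something with over 40 N, if the wrist force passes 120 N, or if a joint passes its speed limit or range.

## Robot

A 6-joint arm with a two-finger parallel gripper is mounted at the origin on a cart in front of the work surface, level with it; the furniture and walls round the work are solid. World frame = base frame: x ahead of the robot, y to its left, z up, the work surface at z = 0. Lengths are in m, angles in rad, forces in N, time in s.
With the tool pointing down it reaches from about 0.325 to 0.775 m from the base axis. Payload 5.5 kg.
Tool frame: the origin (TCP) lies between the finger pads; the fingertips stand 8 mm ahead of it and the grasp point (between the pads) lies 11 mm behind it (tcp_to_tips is the distance from the TCP to the fingertips, in m); z points along the fingers, y is the line along which they close (so a half turn about z gives the same grasp; the last joint's range is limited). The gripper opens to 88 mm and grips with 3 to 60 N. Pads are 20 mm wide; open, the fingers measure 115 mm over their backs; the gripper's body (75 mm by 178 mm) begins 61 mm behind the grasp point.
Start: joints at [1.193, 0.091, 1.231, -0, 1.82, -0.057], TCP at [0.189, 0.569, 0.209] pointing down, gripper open.
Joint ranges: [-2.87, 2.87], [-0.86, 2.18], [0.17, 2.46], [-1.51, 4.65], [0.06, 2.69], [-2.65, 2.65]. Speed limits (rad/s): [2.57, 2.57, 3.01, 3.14, 3.14, 3.14].

## Interface

Orientations are given as a unit quaternion [w, x, y, z].
In Python, from bench import * gives the robot as it stands. Calls block until the motion is done:
- move_to(position, orientation): joint-space move of the TCP to a pose.
- move_l(position, speed=0.15, orientation=None): straight line of the TCP; orientation=None keeps the orientation; speed is the mean speed in m/s.
- movej(angles): joint-space move.
- gripper_open() and close(): open the fingers fully, or close them until they stop; the grip force is fixed at half the most.
- hold(seconds).
- inverse_kinematics(position, orientation): joint angles nearest the present ones, or None.
- state(): the state.
- get_image(name): name is "scene" or "top" or "wrist"; returns a dict with "frame" (420x560x3 uint8, blue, green, red), "depth" (420x560 float32, m along the optical axis (not along the pixel's ray), 0 where there is no reading), "camera_matrix" (3x3 intrinsics, pixels), "k1" (the pictures are not rectified: a ray, as slopes to the right and down, at radius r is drawn at 1 + k1 r^2 times it, then the intrinsics apply), "view" (4x4, takes a point from world to camera coordinates). Camera axes: x right, y up, looking along -z (the intrinsics and any distortion apply to the point x, -y, -z); pixel columns grow to the right and rows downward; lengths in m; the calibration is good to about 2 mm. A picture is of the moment at which its call begins.
A pose or a line that the arm cannot do raises IKError and nothing moves.
- job_done(): hands the job in; it is judged then, once.
The state is a dict: "time": time; "joint_pos": joint angles; "dq": joint speeds; "joint_torque": joint torques, N m; "ee_pos": TCP position; "ee_rot": TCP orientation; "ft_force": force on the tool from outside, world axes, zero at the start; "moment": the same for the moment, N m; "finger_gap": finger opening in m; "finger_force": force on a finger pad.
Only numpy, scipy, OpenCV 4.12 (cv2) and the standard library are available. Lean on these libraries where they do the work, as an engineer would, in place of code of your own. Each camera call takes 0.05 s, during which the arm holds its last target. There are 200 camera calls.

## Working session

There is one attempt and no reset: what is moved stays moved. The work goes in short steps, each a Python script; the robot and the scene stay as the last script left them, time stands still between calls to the robot, and variables do not carry over. Pictures are saved under pics/ and viewed, at most 10 in all, crops included, and the job is handed in when it is done.

```bash
mkdir -p pics; ls; cat > h.py <<'E'
from bench import *
import numpy as np, cv2
def snap(n):
    d=get_image(n); np.savez('%s.npz'%n,**{k:np.array(v) for k,v in d.items()}); return d
def cloud(d):
    K=np.array(d['camera_matrix']);V=np.array(d['view']);k1=float(d['k1'])
    h,w=d['depth'].shape
    u,v=np.meshgrid(np.arange(w),np.arange(h))
    pts=np.stack([u,v],-1).reshape(-1,1,2).astype(np.float64)
    s=cv2.undistortPoints(pts,K,np.array([k1,0,0,0,0.])).reshape(h,w,2)
    z=d['depth'];P=np.stack([s[...,0]*z,-s[...,1]*z,-z,np.ones_like(z)],-1)
    return (P@np.linalg.inv(V).T)[...,:3]
E
python3 - <<'E'
from h import *
for n in("top","scene"):
    d=snap(n); cv2.imwrite('pics/%s0.png'%n,d['frame']); print(d['camera_matrix'],d['k1'],d['view'])
s=state();print(s['time'],s['ee_pos'],s['ee_rot'],s['finger_gap'],s['ft_force'])
E
```

```text
pics
[[478.07285345   0.         281.39265982]
 [  0.         478.07285345 219.58493724]
 [  0.           0.           1.        ]] -0.060988484141304956 [[ 0.02321839 -0.99968058  0.00998236  0.0797277 ]
 [ 0.99740323  0.02384409  0.0679577  -0.55711721]
 [-0.06817402  0.00837857  0.99763826 -1.18756904]
 [ 0.          0.          0.          1.        ]]
[[542.55012695   0.         273.01290963]
 [  0.         542.55012695 213.56093127]
 [  0.           0.           1.        ]] -0.04247735312169814 [[-0.64237885 -0.76638484 -0.00192285  0.43002039]
 [ 0.56991985 -0.47937759  0.66737432 -0.312489  ]
 [-0.51238733  0.42761128  0.74471996 -1.44198136]
 [ 0.          0.          0.          1.        ]]
0.1 [0.18909841 0.56912789 0.20821572] [-1.77857871e-04  1.59706537e-01  9.87164150e-01 -8.54919528e-04] 0.08791985475826225 [ 0.09754886  0.63711186 -0.07756671]
```

View pics/top0.png

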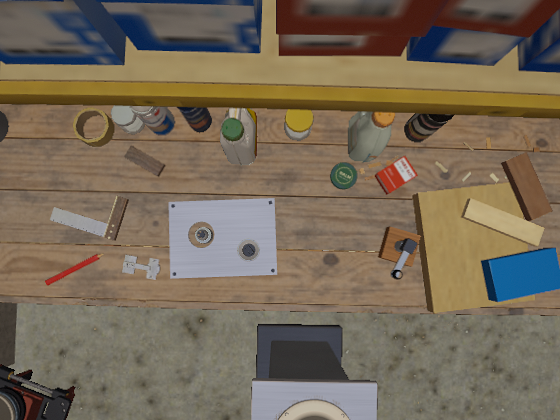

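View pics/scene0.png

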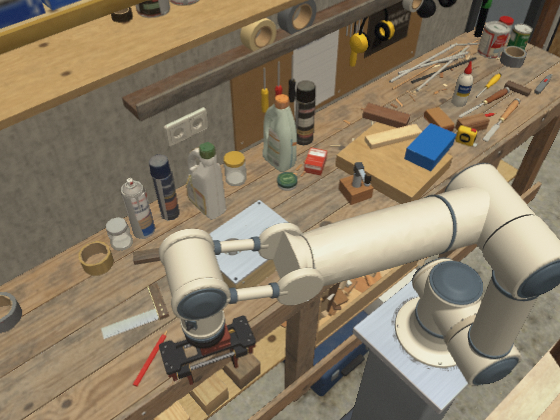

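The top view shows the lift plate with the bush at (249,250) and the collet at (202,235). The stand is at (398,247), with the hub at (407,243) and the grip at (398,272). The tin is at (344,176), the carton at (396,174) and the hinge at (141,266). The scene view mostly shows the arm, with the stand at (355,187).

```bash
python3 - <<'E'
import numpy as np,cv2
from h import cloud
d=dict(np.load('top.npz')); P=cloud(d); z=P[...,2]
np.set_printoptions(precision=4,suppress=True)
# plate
reg=np.zeros(z.shape,bool); reg[185:290,155:290]=1
m=((abs(z-.1)<.012)&reg)
c=max(cv2.findContours(m.astype(np.uint8),cv2.RETR_EXTERNAL,cv2.CHAIN_APPROX_NONE)[0],key=cv2.contourArea)[:,0]
print('plate z',np.median(z[m]))
r=cv2.minAreaRect((P[c[:,1],c[:,0],:2]*1000).astype(np.float32)); print('plate',r)
# crank
reg=np.zeros(z.shape,bool); reg[220:290,375:425]=1
for lo,hi in((.03,.06),(.105,.135),(.135,.175)):
    m=reg&(z>lo)&(z<hi); q=P[m]; print(lo,m.sum(),np.median(q,0), cv2.minAreaRect((q[:,:2]*1000).astype(np.float32)))
np.set_printoptions(linewidth=250)
print((z[232:284:2,384:424:2]*1000).astype(int))
print((z[238:264:2,236:264:2]*1000).astype(int))
f=cv2.resize(np.hstack([d['frame'][220:290,375:445],d['frame'][215:285,215:285]]),None,fx=5,fy=5,interpolation=cv2.INTER_CUBIC)
cv2.imwrite('pics/crop1.png',f)
E
```

```text
plate z 0.09862538392385478
plate ((503.8934631347656, 232.23455810546875), (180.92019653320312, 251.5102996826172), 3.5055441856384277)
0.03 886 [ 0.5059 -0.1985  0.0438] ((500.9702453613281, -208.48751831054688), (113.26029968261719, 109.60757446289062), 4.327086448669434)
0.105 352 [ 0.4798 -0.1916  0.1229] ((464.9114074707031, -188.38697814941406), (27.046327590942383, 96.88782501220703), 64.62925720214844)
0.135 57 [ 0.4298 -0.1635  0.1506] ((429.4161071777344, -168.20883178710938), (20.38391876220703, 21.010074615478516), 31.401962280273438)
[[  -3   12   40   49   39   40   42   44   43   46   41   41   43   -1    0   -2    0   14   31   52]
 [   0   19   41   41   43   42   40   43   44   43   43   43   42   44   44   42   39   12   28   48]
 [   5   28   45   41   45   45   39   46   42   46   41   42   44   45   40   42   45   47   43   43]
 [   9   35 1221   47   42   39   38   47   45   41   42  117  126   47   43   44   41   41   22   44]
 [  21   42   43   45   43   43   44    6   19   31  105  126  128  128  119   41   44   42   18   35]
 [  25   41   45   45   42   45
[... 2382 characters left out ...]
4   23   24   91   90  100   97   96  102]
 [  98   99 1221   87   53   20   57   28   31   88   94  100   96   97]
 [ 101   98   93   86   25   63   56   58   30   22   96   99  102   97]
 [  99  101   91   88   24   29   59   59   61   31   88   98   95   96]
 [  97   99   95   90   25   21   33   59   56   20   97   97   97  103]
 [  94   94   97   91   74   24   24   26   21   88   95   98   95  100]
 [  98   98  100   95   93   87   82   89   90   96  101   98   99  101]
 [ 100  101   97   99   97   95   96   99   97   97  101   98   97   96]
 [ 100  102   99   96   99  101   97  100   98   98   97  102  101   99]
 [  97   97  101   97  101  101   98   96  100   98   99  102   94   97]]
```

View pics/crop1.png

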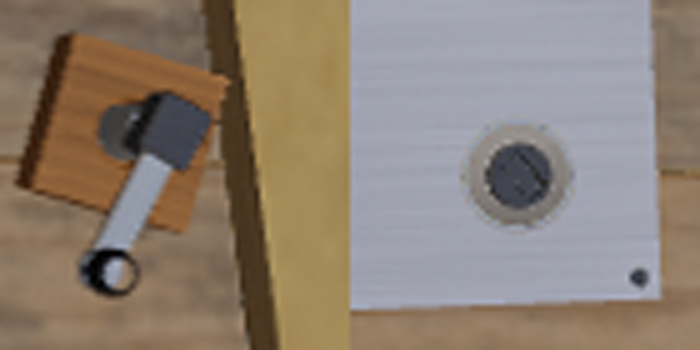

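The crop shows the hub, arm and grip at lower left, and the tongue can be seen inside the bush running from upper left to lower right. I'll refine both positions, then look with the wrist camera.

```bash
cat >> h.py <<'E'
def ray(d,uv,zp):
    "pixels -> world points on plane z=zp"
    K=np.array(d['camera_matrix']);Vi=np.linalg.inv(np.array(d['view']))
    s=cv2.undistortPoints(np.array(uv,float).reshape(-1,1,2),K,np.array([float(d['k1']),0,0,0,0.])).reshape(-1,2)
    D=np.c_[s[:,0],-s[:,1],-np.ones(len(s))]@Vi[:3,:3].T; o=Vi[:3,3]
    return o+D*((zp-o[2])/D[:,2])[:,None]
def down(yaw):
    "tool down, tool y axis along (-sin yaw, cos yaw)*-1 (crank y line)"
    return np.array([0,np.cos(yaw/2),np.sin(yaw/2),0])
E
python3 - <<'E'
from h import *
np.set_printoptions(precision=4,suppress=True,linewidth=200)
d=dict(np.load('top.npz')); P=cloud(d); z=P[...,2]; uv=lambda m:np.argwhere(m)[:,::-1]
def box(y0,y1,x0,x1):
    r=np.zeros(z.shape,bool); r[y0:y1,x0:x1]=1; return r
g=cv2.cvtColor(d['frame'],cv2.COLOR_BGR2GRAY)
m=box(236,258,398,420)&(z>.122)&(z<.135)&(g<110)
q=ray(d,uv(m),.128); print('hub',q.mean(0),cv2.minAreaRect((q[:,:2]*1000).astype(np.float32)))
m=box(252,272,390,414)&(z>.112)&(z<.13)&(g>130)
q=ray(d,uv(m),.123); l=cv2.fitLine(q[:,:2].astype(np.float32),cv2.DIST_HUBER,0,.01,.01).ravel(); print('arm',l,np.degrees(np.arctan2(l[1],l[0])))
m=box(264,282,388,408)&(z>.135)&(z<.165); q=ray(d,uv(m),.1565); print('grip',q.mean(0))
# bush: funnel outline
hsv=cv2.cvtColor(d['frame'],cv2.COLOR_BGR2HSV)
m=box(234,266,232,266)&(z<.092)
c=max(cv2.findContours(m.astype(np.uint8),cv2.RETR_EXTERNAL,cv2.CHAIN_APPROX_NONE)[0],key=cv2.contourArea)
(cx,cy),r=cv2.minEnclosingCircle(c);print('bush',ray(d,[[cx,cy]],.097),r,ray(d,uv(m),.097).mean(0))
m=box(234,266,232,266)&(z>.045)&(z<.072); q=ray(d,uv(m),.06)
w,v=np.linalg.eigh(np.cov(q[:,:2].T)); print('tongue',len(q),q.mean(0),np.sqrt(w),np.degrees(np.arctan2(v[1,1],v[0,1])))
print('board z',np.median(z[200:230,430:460]))
for p in((.48,.17,.24),(.48,.17,.30),(.507,-.205,.2)):
  for y in (-180,-120,-90,-60,-30,0,30,60,90,120,180):
    s=inverse_kinematics(p,down(np.radians(y))); print(p,y,None if s is None else np.array(s))
d=snap('wrist'); cv2.imwrite('pics/w0.png',d['frame']); print(np.linalg.inv(np.array(d['view'])),state()['ee_pos'],d['camera_matrix'][0])
E
```

```text
hub [ 0.4941 -0.2019  0.128 ] ((489.334228515625, -199.70870971679688), (25.827180862426758, 40.74932098388672), 63.76028823852539)
arm [ 0.8837 -0.468   0.4599 -0.1857] -27.90606
grip [ 0.4298 -0.1636  0.1565]
bush [[0.4777 0.1691 0.097 ]] 8.546899795532227 [0.4781 0.1696 0.097 ]
tongue 40 [0.4775 0.1705 0.06  ] [0.0043 0.0071] 47.09420701229263
board z 0.054868747859893374
(0.48, 0.17, 0.24) -180 [ 0.2736 -0.1442  1.4073 -0.      1.8785 -1.2972]
(0.48, 0.17, 0.24) -120 [ 0.2736 -0.1442  1.4073 -0.      1.8785 -2.3444]
(0.48, 0.17, 0.24) -90 None
(0.48, 0.17, 0.24) -60 None
(0.48, 0.17, 0.24) -30 [ 0.2736 -0.1442  1.4073 -0.      1.8785  2.368 ]
(0.48, 0.17, 0.24) 0 [ 0.2736 -0.1442  1.4073 -0.      1.8785  1.8444]
(0.48, 0.17, 0.24) 30 [ 0.2736 -0.1442  1.4073 -0.      1.8785  1.3208]
(0.48, 0.17, 0.24) 60 [ 0.2736 -0.1442  1.4073 -0.      1.8785  0.7972]
(0.48, 0.17, 0.24) 90 [ 0.2736 -0.1442  1.4073 -0.      1.8785  0.2736]
(0.48, 0.17, 0.24) 120 [ 0.2736 -0.1442  1.4073 -0.      1.8785 -0.25  ]
(0.48, 0.17, 0.24) 180 [ 0.2736 -0.1442  1.4073 -0.      1.8785 -1.2972]
(0.48, 0.17,
[... 911 characters left out ...]
05, 0.2) -30 [-0.4465 -0.0538  1.3937 -0.      1.8017  1.6479]
(0.507, -0.205, 0.2) 0 [-0.4465 -0.0538  1.3937 -0.      1.8017  1.1243]
(0.507, -0.205, 0.2) 30 [-0.4465 -0.0538  1.3937 -0.      1.8017  0.6007]
(0.507, -0.205, 0.2) 60 [-0.4465 -0.0538  1.3937 -0.      1.8017  0.0771]
(0.507, -0.205, 0.2) 90 [-0.4465 -0.0538  1.3937 -0.      1.8017 -0.4465]
(0.507, -0.205, 0.2) 120 [-0.4465 -0.0538  1.3937 -0.      1.8017 -0.9701]
(0.507, -0.205, 0.2) 180 [-0.4465 -0.0538  1.3937 -0.      1.8017 -2.0172]
[[ 0.3144 -0.9197 -0.2352  0.1249]
 [ 0.9493  0.3039  0.0807  0.5901]
 [-0.0027 -0.2487  0.9686  0.3839]
 [ 0.      0.      0.      1.    ]] [0.1891 0.5692 0.2084] [319.0561   0.     279.1175]
```

View pics/w0.png

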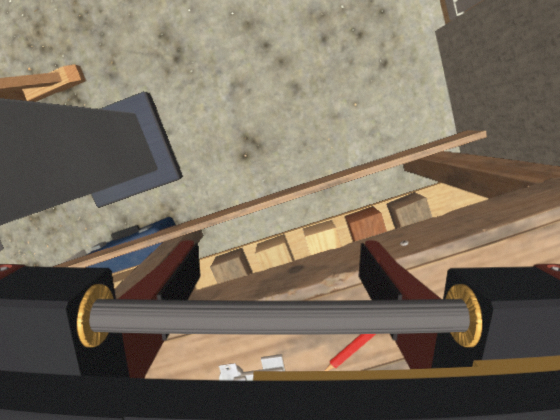

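The wrist view shows the fingers at the bottom, with the usable view ahead of the tool's +x side. I'll use it over the bush, then over the crank.

```bash
python3 - <<'E'
from h import *
y=np.radians(152); tx=np.array([np.cos(y),np.sin(y)])
b=np.array([.478,.170]); h=np.array([.494,-.202])
def go(xy,z): move_to([xy[0],xy[1],z],down(y))
go(b-.07*tx,.17); hold(.2); d=snap('wrist'); np.savez('wb.npz',**{k:np.array(v) for k,v in d.items()}); A=d['frame']
go(h-.06*tx,.22); hold(.2); d=snap('wrist'); np.savez('wc.npz',**{k:np.array(v) for k,v in d.items()})
cv2.imwrite('pics/wbc.png',np.vstack([A[:300],d['frame'][:300]]))
print(state()['time'],state()['ft_force'])
E
```

```text
4.0417 [-0.0805785   0.21827725 -0.34170089]
```

View pics/wbc.png

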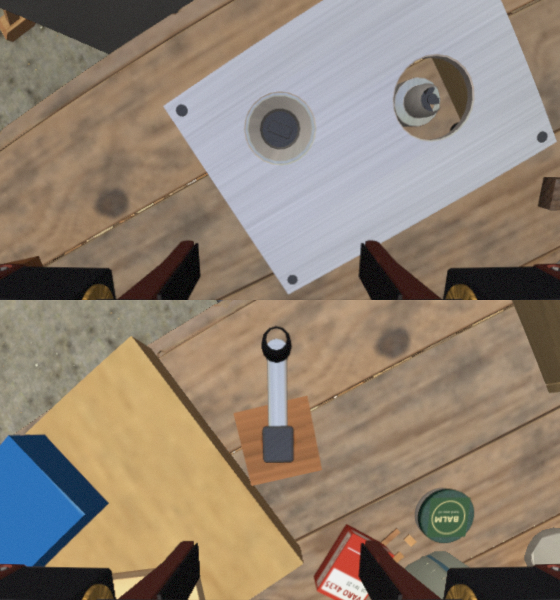

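The upper half shows the bush mouth at (280,128) with a radius of about 35 px and a faint tongue inside. The lower half shows the hub top at (278,144 in its own frame), the arm running up and the grip at (277,45). Next I'll measure these.

```bash
python3 - <<'E'
from h import *
np.set_printoptions(precision=4,suppress=True,linewidth=200)
uv=lambda m:np.argwhere(m)[:,::-1]
d=dict(np.load('wb.npz')); P=cloud(d); z=P[...,2]; g=cv2.cvtColor(d['frame'],cv2.COLOR_BGR2GRAY)
c=cv2.HoughCircles(cv2.medianBlur(g[80:180,230:330],3),cv2.HOUGH_GRADIENT_ALT,1,5,param1=150,param2=.7,minRadius=12,maxRadius=45)
print(c)
if c is not None:
  for u,v,r in c[0]: print(u,v,r,ray(d,[[u+230,v+80]],.1)[0],ray(d,[[u+230,v+80]],.056)[0])
R=np.zeros(z.shape,bool);R[98:158,250:310]=1
print('plate z',np.median(z[60:200,350:380]))
m=R&(z<.094); print('funnel',ray(d,uv(m),.1).mean(0),m.sum())
m=R&(z>.048)&(z<.072); m=cv2.morphologyEx(m.astype(np.uint8),cv2.MORPH_OPEN,np.ones((3,3)))>0
q=ray(d,uv(m),.06);print('tongue',len(q),q.mean(0),cv2.minAreaRect((q[:,:2]*1000).astype(np.float32)))
w,v=np.linalg.eigh(np.cov(q[:,:2].T));print(np.sqrt(w),np.degrees(np.arctan2(v[1,1],v[0,1])))
d=dict(np.load('wc.npz')); P=cloud(d); z=P[...,2]; g=cv2.cvtColor(d['frame'],cv2.COLOR_BGR2GRAY)
R=np.zeros(z.shape,bool);R[115:175,245:310]=1
m=R&(z>.115)&(g<100); q=ray(d,uv(m),.128); print('hub',m.sum(),np.median(z[m]),q.mean(0),cv2.minAreaRect((q[:,:2]*1000).astype(np.float32)))
R[:]=0;R[65:120,255:300]=1; m=R&(g>130)&(z>.1)&(z<.135); q=ray(d,uv(m),.123); l=cv2.fitLine(q[:,:2].astype(np.float32),cv2.DIST_HUBER,0,.01,.01).ravel(); print('arm',l,np.degrees(np.arctan2(l[1],l[0])))
E
```

```text
[[[51.     47.     34.2468]
  [51.     47.     20.3468]]]
51.0 47.0 34.246845 [0.4773 0.1716 0.1   ] [0.4768 0.1721 0.056 ]
51.0 47.0 20.346804 [0.4773 0.1716 0.1   ] [0.4768 0.1721 0.056 ]
plate z 0.10015239567540228
funnel [0.478  0.1702 0.1   ] 1809
tongue 266 [0.4778 0.1705 0.06  ] ((477.8186950683594, 170.49490356445312), (19.896728515625, 10.048519134521484), 40.32756042480469)
[0.0029 0.0057] -140.15738006864507
hub 1122 0.1279560401586035 [ 0.4957 -0.2036  0.128 ] ((495.36651611328125, -203.4844512939453), (24.94690704345703, 29.941009521484375), 62.19619369506836)
arm [ 0.8878 -0.4601  0.4585 -0.1848] -27.396269
```

```bash
cat >> h.py <<'E'
B=np.array([.4778,.1705])
def F(n=4):
    r=[]
    for _ in range(n): hold(.02); s=state(); r.append(np.r_[s['ft_force'],s['moment']])
    return np.mean(r,0)
E
python3 - <<'E'
from h import *
np.set_printoptions(precision=3,suppress=True)
y=np.radians(152.4); h=[.4955,-.2036]
move_to([*h,.17],down(y)); move_l([*h,.099],.1); close(); hold(.2)
s=state(); print(s['finger_gap'],s['finger_force'],s['ft_force'],s['ee_pos'])
move_l([*h,.15],.08); print(F()); move_l([*h,.23],.15); print(F())
move_to([*B,.23],down(np.radians(220))); hold(.3)
s=state(); print(s['time'],s['finger_gap'],s['ee_pos'],F())
d=snap('wrist'); cv2.imwrite('pics/held.png',d['frame'])
E
```

```text
0.02560142067583412 29.98210519552231 [ 0.881  0.367 -0.001] [ 0.496 -0.204  0.099]
[-0.275  0.316 -3.152 -0.008 -0.01   0.009]
[ 0.172  0.081 -3.817  0.006 -0.001  0.017]
9.7917 0.025598188025908995 [0.478 0.17  0.23 ] [-0.217  0.437 -3.633  0.078  0.004  0.004]
```

View pics/held.png

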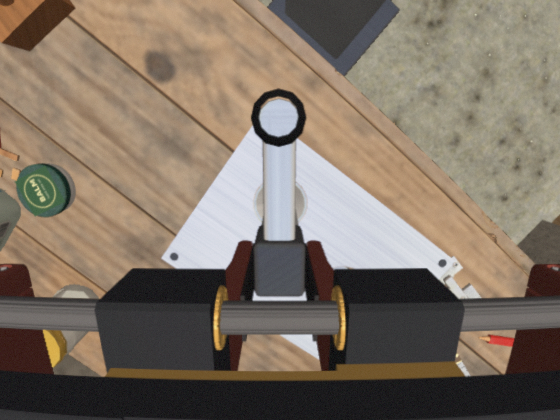

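The crank is held squarely, with the hub between the pads at (278,262) and the grip at (278,117). Next comes the guarded descent.

```bash
python3 - <<'E'
from h import *
np.set_printoptions(precision=3,suppress=True)
f0=F(6); xy=B.copy(); move_l([*xy,.190],.1); z=.190
while z>.1295:
    z-=.003 if z>.152 else .0015
    move_l([*xy,z],.05); f=F(2)-f0
    print(round(z,4),state()['ee_pos'][2].round(4),f)
    if f[2]>6 or np.hypot(*f[:2])>10: break
print(state()['time'],state()['ee_pos'],state()['finger_gap'])
E
```

```text
0.187 0.1875 [-0.66  -0.779  0.396  0.011  0.028  0.009]
0.184 0.1838 [-0.266 -0.167  0.598  0.028  0.003 -0.024]
0.181 0.1808 [-0.193  0.092  0.    -0.005 -0.004 -0.057]
0.178 0.1778 [-0.753 -0.373  0.387 -0.016  0.054  0.011]
0.175 0.1748 [-0.544  0.295  0.335 -0.03   0.035 -0.049]
0.172 0.1718 [-0.111 -0.014  0.102 -0.028  0.014 -0.003]
0.169 0.1688 [-0.983 -0.07  -0.051 -0.007  0.008 -0.042]
0.166 0.1658 [ 0.036  0.164  0.358  0.001  0.012 -0.035]
0.163 0.1628 [-0.742 -0.127 -0.391 -0.014  0.036 -0.05 ]
0.16 0.1598 [-0.271  0.013 -0.107  0.009  0.015 -0.026]
0.157 0.1568 [-0.341 -0.097 -0.373  0.018  0.007 -0.014]
0.154 0.1538 [-0.42  -0.382  0.275  0.008 -0.009 -0.037]
0.151 0.1508 [-0.495 -0.557  0.439  0.033  0.017 -0.028]
0.1495 0.1494 [ 0.405 -0.768  0.423  0.028  0.047 -0.065]
0.148 0.1479 [ 0.007 -0.33   0.593  0.047  0.043 -0.005]
0.1465 0.1464 [-0.027 -0.504 -0.051  0.003  0.021 -0.048]
0.145 0.1449 [-0.056 -0.063 -0.108  0.003  0.073 -0.028]
0.1435 0.1434 [-0.44  -0.249  0.19  -0.029 -0.002 -0.029]
0.142 0.1419 [-0.747  0.078 -0.381 -0.014  0.048 -0.022]
0.1405 0.1404 [-0.3   -0.449  0.364 -0.013  0.035 -0.04 ]
0.139 0.1389 [ 0.148 -0.817 -0.286  0.026 -0.006 -0.012]
0.1375 0.1374 [ 0.243 -0.625  0.364 -0.01   0.04  -0.051]
0.136 0.1359 [-0.366 -0.389 -0.051  0.037 -0.001 -0.015]
0.1345 0.1344 [ 0.202 -0.335 -0.731 -0.022  0.016 -0.016]
0.133 0.1329 [-0.139  0.408 -0.643  0.005  0.005 -0.021]
0.1315 0.1314 [-0.225 -0.453  0.922 -0.038  0.01  -0.051]
0.13 0.1299 [-0.525 -0.102  0.499 -0.041  0.008 -0.044]
0.1285 0.1289 [-0.157 -0.212  1.935 -0.003 -0.056 -0.012]
18.4917 [0.478 0.171 0.129] 0.02564131824989189
```

```bash
python3 - <<'E'
from h import *
np.set_printoptions(precision=3,suppress=True)
f0=F(8); q=np.array(state()['joint_pos']); q0=q[5]; tot=0
print(f0,q)
while tot<2.5:
    tot+=.2 if tot<1.35 else .04
    q[5]=q0+tot; movej(q); f=F(5)-f0
    print(round(tot,3),f,state()['finger_gap'].round(4))
    if abs(f[5])>.2 or np.hypot(*f[:2])>10 or abs(f[2])>8: break
print(state()['time'],state()['ee_pos'])
d=snap('top'); cv2.imwrite('pics/top2.png',d['frame'])
P=cloud(d); print((P[228:243:2,190:216:2,2]*1000).astype(int))
E
```

```text
[-0.107  0.073 -0.84   0.067 -0.042  0.01 ] [ 0.276 -0.161  1.619 -0.     1.683 -1.993]Traceback (most recent call last):
  File "<stdin>", line 8, in <module>
AttributeError: 'float' object has no attribute 'round'
```

```bash
python3 - <<'E'
from h import *
np.set_printoptions(precision=3,suppress=True,linewidth=150)
f0=np.array([-0.107,0.073,-0.84,0.067,-0.042,0.01]); q=np.array(state()['joint_pos']); q0=-1.993; tot=q[5]-q0
print(tot)
while tot<2.5:
    tot+=.2 if tot<1.35 else .04
    q[5]=q0+tot; movej(q); f=F(5)-f0
    print(round(tot,3),f,state()['finger_gap'])
    if abs(f[5])>.2 or np.hypot(*f[:2])>10 or abs(f[2])>8: break
print(state()['time'],state()['ee_pos'])
d=snap('top'); cv2.imwrite('pics/top2.png',d['frame'])
P=cloud(d); print((P[228:243:2,190:216:2,2]*1000).astype(int))
E
```

```text
0.1960297468934229
0.396 [ 0.162 -0.411 -0.712 -0.072  0.076  0.086] 0.025697741051008947
0.596 [-0.173 -0.044 -0.573 -0.077  0.113  0.04 ] 0.025294310738022432
0.796 [ 0.031 -0.274 -0.576 -0.076  0.174  0.07 ] 0.025858725120863877
0.996 [-0.458 -0.075 -0.813 -0.088  0.22   0.068] 0.02575799482299018
1.196 [-0.559 -0.255 -0.096 -0.078  0.336  0.064] 0.02565905359842159
1.396 [-0.871  0.153 -0.779 -0.04   0.374  0.061] 0.02575468386099628
1.436 [-1.08   0.563 -0.292 -0.026  0.42   0.087] 0.025724922032074625
1.476 [-1.026  0.448 -0.263 -0.034  0.443  0.078] 0.025511326009838464
1.516 [-1.225  0.399 -0.501 -0.041  0.456  0.081] 0.025707703347028966
1.556 [-1.67   0.22  -0.101 -0.032  0.492  0.082] 0.025780863674736705
1.596 [-1.68   0.333 -0.387 -0.002  0.524  0.052] 0.025855312974505086
1.636 [-1.516  0.192 -0.162  0.008  0.562  0.088] 0.025514263394748982
1.676 [-1.902  0.721 -0.539 -0.002  0.561  0.076] 0.02571037464170093
1.716 [-2.099  0.674 -0.112  0.001  0.579  0.1  ] 0.025569757861768187
1.756 [-2.303  0.476 -0.747  0.026  0.63   0.094] 0.025846239178787454
1.796 [-1.803  0.748
[... 660 characters left out ...]
19] 0.02593761386719746
2.196 [-2.393  1.338 -0.606  0.202  0.868  0.15 ] 0.02581506150783877
2.236 [-2.279  1.91  -0.875  0.252  0.887  0.165] 0.02579395854615331
2.276 [-2.846  1.335 -0.607  0.252  0.898  0.215] 0.025960242549533247
28.7 [0.478 0.171 0.129]
[[498 501 506 509 499  88 503 505 507 510 511 512 513]
 [510 512 514 512 508 507 510 514 514 514 517 516 517]
 [516 517 519 519 512 515 516 519 515 518 520 521 521]
 [519 522 523 521 519 517 519 519 523 522 523 524 523]
 [524 522 524 524 522 520 523 524 523 524 527 525 525]
 [526 526 528 527 524 520 525 526 527 526 527 528 528]
 [529 529 530 527 527 513 527 528 528 529 529 530 531]
 [528 530 530 530 531 516 528 530 528 529 529 531 530]]
```

View pics/top2.png

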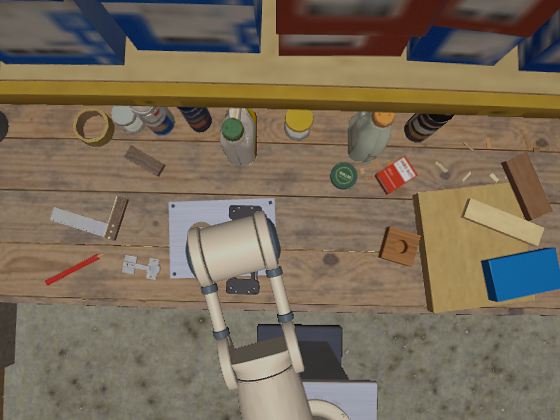

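The moment stayed level at about 0.08 N m, then rose at about 1 N m/rad from 2.14 rad, so the stop is reached. The top view is blocked by the arm. I'll ease off the wind-up, release, retreat and check.

```bash
python3 - <<'E'
from h import *
np.set_printoptions(precision=4,suppress=True,linewidth=150)
q=np.array(state()['joint_pos']); q[5]-=.12; movej(q); print(F())
gripper_open(); hold(.2)
p=state()['ee_pos']; move_l([p[0],p[1],.26],.12)
d=snap('wrist'); np.savez('we.npz',**{k:np.array(v) for k,v in d.items()})
y=np.radians(152); move_to([.55,-.1,.3],down(y)); hold(.5)
t=snap('top'); P=cloud(t);Z=P[...,2]
print((Z[222:246:2,190:216:2]*1000).astype(int))
g=cv2.cvtColor(t['frame'],cv2.COLOR_BGR2GRAY)
R=np.zeros(Z.shape,bool);R[180:290,190:290]=1
for lo,hi in((.127,.142),(.142,.156),(.16,.21)):
    m=R&(Z>lo)&(Z<hi); q=P[m]; print(lo,m.sum(),np.median(q,0) if m.any() else '')
print(state()['time'],state()['ft_force'])
cv2.imwrite('pics/end.png',np.hstack([d['frame'],cv2.resize(t['frame'][190:290,160:220],None,fx=4,fy=4.2)])[:, :800])
E
```

```text
[-2.8067  1.5487 -1.0795  0.2715  0.8181  0.1128]
[[  98  100   92   97    0   -2    1    0   98  101   99   96   98]
 [  96   97    0   -1   -3   -2    0    0   -3   -2   99   97 1221]
 [  98   -1   -3   -2   -5   -2    0    0    0   -2   -3   94   99]
 [  89   -3    5   -5   89   86   84   86   90   -1   -5   -1   97]
 [  -1    0   -2   88  112  110  111  105   88   85   53    1   96]
 [   0   -1   88  109   93   98   93  111   98   90   77   -2  101]
 [   0 1221   87    5  109  117   99  112  100   91   87    0   99]
 [   3    0   86  110  101  101   92  110   99   87   81   -3   97]
 [  -3    0   84   88  108  113  106  103   89   86   70    0   99]
 [  -2    1    0   89   88   87   86   86   87   80   -1   -1   98]
 [  98   -4    0    0   -2   87   83   83   76   -1   -3   96  103]
 [  99   96    2   -2   -1   -3   -3   -3   -2   -6   95   95   98]]
0.127 7 [0.4765 0.1572 0.1347]
0.142 268 [0.4688 0.2003 0.1524]
0.16 62 [0.4593 0.2342 0.1807]
33.5 [ 0.2243 -0.3255  0.6579]
```

View pics/end.png

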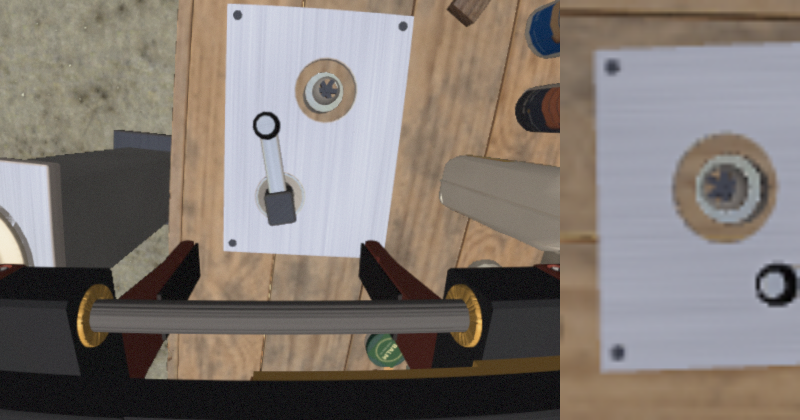

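The views show the crank standing in the bush with its grip at (266,125), and the collet raised at (325,90). I'll check the collet's height and the hub pose from the wrist depth picture.

```bash
python3 - <<'E'
from h import *
np.set_printoptions(precision=4,suppress=True,linewidth=220)
for f,(u,v),pl in(('we.npz',(326,90),(slice(40,200),slice(370,384))),('top.npz',(202,234),(slice(255,272),slice(185,225)))):
    d=dict(np.load(f));Z=cloud(d)[...,2]; p=np.median(Z[pl]); print(f,'plate',p)
    print(((Z[v-16:v+17:2,u-22:u+23:2]-p)*1000).astype(int))
d=dict(np.load('we.npz'));P=cloud(d);Z=P[...,2];g=cv2.cvtColor(d['frame'],cv2.COLOR_BGR2GRAY)
R=np.zeros(Z.shape,bool);R[185:228,262:302]=1
m=R&(Z>.15)&(g<100);uv=np.argwhere(m)[:,::-1]
q=ray(d,uv,.158);A=np.c_[P[m][:,:2],np.ones(m.sum())];print('hub',np.median(Z[m]),cv2.minAreaRect((q[:,:2]*1000).astype(np.float32)),'slope',np.linalg.lstsq(A,Z[m],rcond=None)[0])
E
```

```text
we.npz plate 0.10011221807859302
[[ -99  -99 -100  -99  -99 -100  -12  -12   -9  -11   -9  -11  -10  -10  -10  -99  -98  -99  -99 -100  -99  -99 -101]
 [ -99  -99 -100 -100 -100  -11  -10  -12   -9  -10   -9  -10    5  -11  -10  -10 -100  -99  -99 -100 -100 -100 -100]
 [ -98 -101 -101 -100  -10  -10  -10   -9   -9    7    9   11   14   12    8   -9  -10  -12 -100  -99 -100 -101 -101]
 [ -99  -99 -101  -10  -10  -10   -9    6    8   14  -98 -100  -97    1    3   10   -9  -12 -101  -99  -99  -98 -101]
 [-100  -99  -12  -11   -9  -10    5    9   12    2    3  -98  -98    3    0    2   12  -10  -12 -100  -99  -99  -99]
 [ -99  -14  -11  -11  -10    3    9   13   -4    1    1 -100    1    2    2 -100   -8    7  -11 -100  -98  -99 -100]
 [-101  -11  -10  -10   -7    5   10   12  -98    1   16   15   15   14  -99 -100  -99   10   -9  -11  -98  -99 -100]
 [ -34  -10  -10   -9   -8    6   10   13    1    2   15   14   15   16   15    2    2   10  -10  -12  -98 -100  -99]
 [ -23  -13   -9   -9   -3    7   10   13    2    2   15   15   16   15    1    1    2   10  -10  -11  -99  -99  -98]
 [ -1
[... 2438 characters left out ...]
101  -12  -15  -15  -22 -100 -102   -2    4    2    0   -3    2    0]
 [   0    0    2    1   -2    0   -2  -96 -101 -100 -102 -102 -102 -101 -105   -3   -3    0   -2    0    0    0   -2]
 [   1   -2    1    1    1   -1    0   -2 -101 -102 -101 -100 -100    0   -3    0   -4    2   -3    0   -1    0    0]
 [  -1    0    0   -1   -2   -3    0    2    0   -1   -2    0   -3    0   -2   -1   -3   -4   -5    1    0    0   -1]
 [   0   -1    1   -1   -2    3    0    1    0   -4    0    1   -2    1   -1   -2    0   -5   -1    0    0    0    0]]
hub 0.15799200505087546 ((477.9895935058594, 172.51760864257812), (25.703659057617188, 31.39145278930664), 15.71298599243164) slope [-0.0488  0.6875  0.0638]
```

The collet's top reads 15 mm above the plate. The hub's top is at 158 mm, so the foot is fully home, and it is centred within about 2 mm. I'm handing the job in.

```bash
python3 -c "
from bench import *
print(job_done())"
```

```text
the job is handed in; nothing more can be done
None
```

The job is handed in: the crank's foot is fully home on the tongue, the collet is at its top stop (15 mm above the plate by the wrist camera's depth), and the crank stands released on the spindle; I did not get a verdict back.

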